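# Take the worn sanding drum off a leaning left-hand spindle

### The arm

A 6-joint arm with a two-finger parallel gripper is mounted at the origin on a cart in front of the work surface, level with it; the furniture and walls round the work are solid. World frame = base frame: x ahead of the robot, y to its left, z up, the work surface at z = 0. Lengths are in m, angles in rad, forces in N, time in s.
With the tool pointing down it reaches from about 0.25 to 0.775 m from the base axis. Payload 4 kg.
Tool frame: the origin (TCP) lies midway between the tips of the shut fingers; the grasp point (between the pads) lies 19 mm behind it (robot.tcp_to_grasp is the z of the grasp point in the tool frame, in m); z points along the fingers, y is the line along which they close (so a half turn about z gives the same grasp; the last joint's range is limited). The gripper opens to 94 mm and grips with 3 to 60 N. Pads are 16 mm wide; open, the fingers measure 119 mm over their backs; the gripper's body (75 mm by 177 mm) begins 78 mm behind the grasp point.
Start: joints at [-1.422, 0.087, 1.371, -0, 1.684, -0.103], TCP at [0.137, -0.533, 0.206] pointing down, gripper open.
Joint ranges: [-3.1, 3.1], [-0.76, 2.03], [0.27, 2.55], [-1.08, 4.22], [0.17, 2.65], [-2.57, 2.57]. Speed limits (rad/s): [2.79, 2.79, 3.14, 3.14, 3.14, 3.14].

### API

Orientations are given as [roll, pitch, yaw] about the fixed x, y, z axes, in that order (R = Rz(yaw) Ry(pitch) Rx(roll)).
In Python, from bench import robot gives the robot as it stands. The module is installed in compiled form; this text tells all that it offers.
- The arm moves only by the tool move_arm, never from a script. Its argument "motion" is one flat list of numbers, 7 for each row, row after row: the turn, a rotation vector about the tool's x, y, z in units of 45 degrees (1.0 is 45 degrees), then the shift along the tool's x, y, z in units of 100 mm (1.0 is 100 mm), then the opening, from 0 (shut) to 1 (fully open). A call has 1 to 12 rows; each row shifts and turns the commanded pose from where the row before left it, along the tool's axes as they then stand; what a row does not reach is not made up. A row lasts 1/12 s, in which the tool goes at most 41.7 mm and 7.16 degrees, less where a joint would pass 70% of its speed; a pose out of reach is approached as far as the arm can. A call with a number of a shift or a turn outside -1 to 1 is refused whole. A call with a gripper value outside its range is refused whole. The fingers move at their own pace and stop on an object; the grip force is fixed at half the most. Time passes only in rows, so rows that do not move let the fingers close. It gives the time, the measured TCP pose, the force, the opening and the grip force at its end, in the units of the state.
- robot.get_obs(): the state, without advancing time (a new reading comes with each control period).
- robot.snapshot(name): name is "scene" or "side" or "wrist"; returns the picture (400x640x3 uint8, red, green, blue); there is no depth.
- robot.get_calibration(name): a dict with "fx", "fy", "cx", "cy" (pixels), "R" (3x3) and "t" (3): a world point X has camera coordinates R X + t. Camera axes: x right, y down, z forward; pixel columns grow to the right and rows downward; lengths in m; the calibration is good to about 2 mm. The wrist camera is an equidistant fisheye: a pixel r from the principal point sees the ray r / f radians off the axis. A picture is of the moment at which its call begins: read the wrist's pose just before it. get_calibration takes no time and is no camera call; for the wrist camera it gives the pose at the moment of the call.
- robot.close_job(): hands the job in; it is judged then, once.
The state is a dict: "time": time; "joint_positions": joint angles; "qvel": joint speeds; "joint_torque": joint torques, N m; "tool_pos": TCP position; "ee_rot": TCP orientation; "wrist_force": force on the tool from outside, world axes, zero at the start; "wrist_torque": the same for the moment, N m; "width": finger opening in m; "finger_force": force on a finger pad.
Only numpy, scipy, OpenCV 4.12 (cv2) and the standard library are available. Lean on these libraries where they do the work, as an engineer would, in place of code of your own. Each camera call takes 0.05 s, during which the arm holds its last target. There are 200 camera calls.

### The job

The drum on the leaning sanding head is worn out: take it off and stand it flat, marked face up, on the floor of the shallow wooden tray. The oblong nut that locks it has a left-hand thread (the groove cut round its sides says so), so undo it clockwise, in more than one grip if need be, until its engraved line stands in line with the index lines on the drum's face; only then does the drum's oblong bore pass over it. Draw the drum straight off along the spindle without prying, carry it to the tray and set it down rather than drop it, leave the nut standing in line for the next drum, and do not disturb the things lying round about.

Things in the scene. Friction and masses are not known exactly. Their poses are not given: they have to be found in the camera images.
- head: Grey cast fork of the sanding head, bolted down, immovable: foot 150 x 124 x 10 mm, two cheeks 106 mm apart outside, 111 mm high, holding a ribbed motor barrel 83 mm across, leaning 35 degrees from vertical to the head's -x. Origin: centre of the foot's underside; z up. The barrel's pivot is 88 mm above it.
- spindle: Steel spindle nose at the barrel's upper end, locked, immovable. Origin: on the axis, in the face of its flange (68 mm across, 8 mm thick) on which the drum sits, 68 mm up the axis from the pivot. z: outwards along the axis, 35 degrees from vertical. x: the release direction; it stands up to 0.5 rad either way of straight up the slope.
- boss (a point): Centre of the top of the oblong driving boss on the flange, 49 mm long (spindle's x), 19 mm wide, 10 mm high; it fits the drum's bore and keeps the drum from turning. Axes as the spindle's. From it a 12 mm stud rises to 58 mm above the flange face; its peened end keeps the nut on.
- nut (a joint): Turn of the oblong nut, rad, growing CLOCKWISE as seen looking down on its end face. 0: hard tight (stop). It starts done up at 0 to 0.4. In line with the drum's bore at 2.30 (within about 0.15 for the bore to pass); stops at 4.0. Left-hand thread: rises 1.27 mm a rad (8 mm a turn) clockwise; at 0 its underside is 30.3 mm above the flange face. It stays where left (drag about 0.15 N m).
- nut_face (a point): Centre of the oblong steel nut's end face, on the spindle axis. The nut is 46 mm long with round ends, 17 mm wide (two flat sides to grip), 18 mm high. x: along its length and its engraved line (either end serves); z: along the spindle axis, outwards. A groove round its sides marks the left-hand thread. The stud's end stands up to 10 mm above this face.
- drum: Worn sanding drum, loose: brown abrasive sleeve, pale wooden core, 62 mm across, 30 mm high, about 120 g. Origin: centre of its underside (on the flange); z: out of its marked face; x: the long direction of its oblong through bore, 52 x 22 mm. Short dark index lines at the bore's ends. It sits on the boss with up to 1.5 mm play, under the nut, and is clear of all when drawn 65 mm up the axis.
- tray: Shallow wooden tray, open on top, 160 (x) x 140 (y) mm, rim 32 mm high, walls 6 mm thick, floor 16 mm above its underside (it stands on battens), immovable and empty. Origin: centre of its underside; z up.
- sanding_block: Bystander, not to be disturbed: a tan sanding block, 52 x 86 x 26 mm.
- comb: Bystander, not to be disturbed: a pale horn comb lying flat, 53 x 95 x 4 mm.
- bangle: Bystander, not to be disturbed: a pale horn bangle lying flat, 68 x 63 x 15 mm.
- spanner: Bystander, not to be disturbed: a small double-ended steel spanner lying flat, 19 x 109 x 6 mm.
Not all that is in view belongs to the job. Leave any blue look-alike of the drum alone.

How it is judged:
On the way, in this order (a step that is already met when the one before it is completed fails the run):
1. the nut turned clockwise until its line is in line with the index lines, the drum still seated (value of joint nut between 2.15 and 2.45 rad and z of drum in the frame of spindle below 0.006 m), for 0.2 s.
2. the drum drawn off, clear of stud and nut (distance between drum and spindle above 0.06 m), for 0.1 s.
At the end, for the whole second after the job is handed in: The drum stands at rest, marked face up and within 5 degrees of level, on the floor of the tray wholly inside its walls, released; the nut is on its stud with its line within 0.15 rad of the release direction (value of joint nut between 2.15 and 2.45 rad and x of drum in the frame of tray between -0.045 and 0.045 m and y of drum in the frame of tray between -0.035 and 0.035 m and z of drum in the frame of tray between 0.013 and 0.02 m and angle between drum's own z axis and vertical below 0.08 rad and linear speed of drum below 0.02 m/s); the robot touches nothing.
It fails at once if the drum was pried: pressed against spindle, stud or nut with more than 80 N (contact force between drum and spindle above 80 N).
It fails at once if the drum was let go more than 30 mm above the tray's floor, away from the spindle (distance between drum and spindle above 0.06 m and z of drum in the frame of tray above 0.046 m and contact force between the fingers and drum below 0.05 N).
It fails at once if a bystander (sanding block, comb, bangle or spanner) was pushed more than 20 mm (distance of any of sanding_block, comb, bangle, spanner from where it was at the start of the episode above 0.02 m).
It also fails if it takes over 58 s, if anything falls off the work surface, if the arm or the gripper's body presses on something with over 40 N, if the wrist force passes 120 N, or if a joint passes its speed limit or range.

## Working session

There is one attempt and no reset: what is moved stays moved. The work goes in short steps, Python scripts to look and compute and a tool call to move; the robot and the scene stay as the last step left them, time stands still between calls to the robot, and variables do not carry over. Pictures are saved under pics/ and viewed, at most 10 in all, crops included, and the job is handed in when it is done.

Besides the shell and the picture viewer there is one more tool, called after "Call:" as name(argument=value, ...) on one line, values as JSON. move_arm: Moves the arm, as the interface text tells. Shifts and turns lie within -1 to 1; 1 stands for 100 mm of shift or 45 degrees of turn. Its arguments: {"type":"object","properties":{"motion":{"type":"array","items":{"type":"number"}}},"required":["motion"]}

```bash
mkdir -p pics; python3 - <<'E'
from bench import robot
import cv2,numpy as np
a=robot.snapshot("scene");b=robot.snapshot("side")
cv2.imwrite("pics/scene0.png",a[:,:,::-1]);cv2.imwrite("pics/side0.png",b[:,:,::-1])
for n in("scene","side","wrist"):
    c=robot.get_calibration(n);print(n,{k:np.round(v,4).tolist() for k,v in c.items()})
print(robot.tcp_to_grasp,robot.get_obs())
E
```

```text
scene {'fx': 505.0617, 'fy': 505.0617, 'cx': 315.0766, 'cy': 197.6799, 'R': [[-0.8713, -0.4905, -0.0151], [-0.3359, 0.6185, -0.7104], [0.3578, -0.6139, -0.7036]], 't': [0.5, 0.2257, 1.1793]}
side {'fx': 367.654, 'fy': 367.654, 'cx': 318.5615, 'cy': 201.5758, 'R': [[-0.8636, -0.5042, 0.0084], [-0.2208, 0.3631, -0.9052], [0.4533, -0.7836, -0.4249]], 't': [0.5034, 0.2117, 0.7373]}
wrist {'fx': 309.7069, 'fy': 309.7069, 'cx': 317.2534, 'cy': 198.0182, 'R': [[0.2497, -0.9683, -0.0021], [-0.9343, -0.2415, 0.262], [-0.2542, -0.0635, -0.9651]], 't': [-0.5497, -0.0278, 0.3912]}
-0.0188 {'time': 0.1, 'joint_positions': array([-1.42207941e+00,  8.78993986e-02,  1.37207674e+00,  1.47125520e-05,
        1.68358412e+00, -1.03107305e-01]), 'qvel': array([-0.00021546, -0.00119172, -0.00367667,  0.00101047, -0.00047698,
        0.00011346]), 'joint_torque': array([ 1.81412750e-03, -3.41253841e+01, -3.03300798e+01,  7.19826878e-02,
        3.04357661e-02, -9.92527430e-05]), 'tool_pos': array([ 0.13696923, -0.53217649,  0.20442459]), 'ee_rot': array([-3.13963701e+00, -2.17059322e-04,  2.51825649e-01]), 'wrist_force': array([-0.21724094,  0.15260555, -1.38562365]), 'wrist_torque': array([-0.00778906, -0.04118977,  0.03915888]), 'finger_force': 0.0, 'width': 0.0941545346660042}
```

View pics/scene0.png

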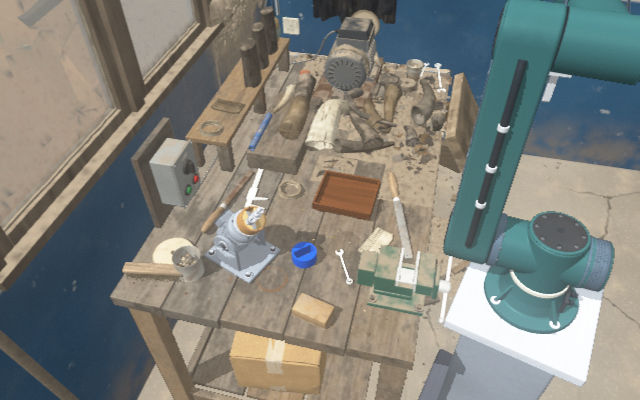

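View pics/side0.png

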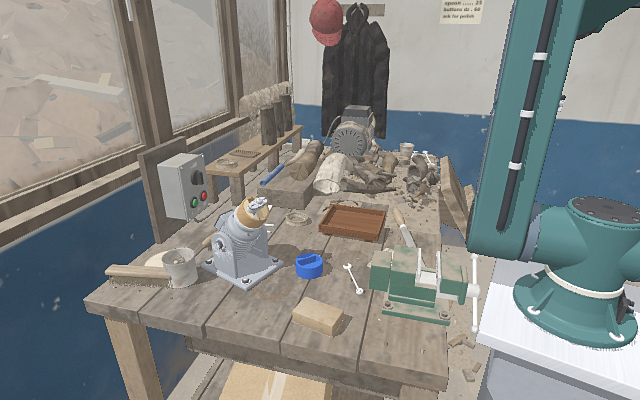

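```bash
cat > h.py <<'E'
from bench import robot
import cv2,numpy as np
from scipy.spatial.transform import Rotation as Rn
def ray(c,p):
    x=np.array([(p[0]-c["cx"])/c["fx"],(p[1]-c["cy"])/c["fy"],1.]) 
    return cdir(c,x)
def cdir(c,x):
    R=np.array(c["R"]);return -R.T@np.array(c["t"]),R.T@x/np.linalg.norm(x)
def fray(c,p):
    d=np.array([p[0]-c["cx"],p[1]-c["cy"]])/c["fx"];r=np.hypot(*d)+1e-12
    return cdir(c,np.array([*(d/r*np.sin(r)),np.cos(r)]))
def plane(o,d,z=0): return o+d*(z-o[2])/d[2]
def tri(rs):
    A=sum(np.eye(3)-np.outer(d,d) for o,d in rs);b=sum((np.eye(3)-np.outer(d,d))@o for o,d in rs)
    return np.linalg.solve(A,b)
def proj(c,X):
    x=np.array(c["R"])@X+c["t"];return np.array([c["fx"]*x[0]/x[2]+c["cx"],c["fy"]*x[1]/x[2]+c["cy"]])
def fproj(c,X):
    x=np.array(c["R"])@X+c["t"];x/=np.linalg.norm(x);s=np.hypot(x[0],x[1]);th=np.arctan2(s,x[2])
    return np.array([c["cx"],c["cy"]])+c["fx"]*th*x[:2]/s
E
python3 - <<'E'
from h import *
a=cv2.imread("pics/scene0.png")[185:285,195:295];b=cv2.imread("pics/side0.png")[190:290,195:295]
z=lambda i:cv2.resize(i,(400,400),interpolation=cv2.INTER_CUBIC)
z2=np.hstack([z(a),z(b)])
cv2.imwrite("pics/c0.png",z2)
c=robot.get_calibration("scene")
for p in[(240,250),(252,217),(347,195),(305,255),(318,205),(380,187),(376,220),(322,177)]: print(p,plane(*ray(c,p),0.0 if p[0]<310 else .032).round(3))
E
```

```text
(240, 250) [0.672 0.216 0.   ]
(252, 217) [0.711 0.106 0.   ]
(347, 195) [ 0.509 -0.064  0.032]
(305, 255) [0.518 0.15  0.   ]
(318, 205) [0.56  0.008 0.032]
(380, 187) [ 0.443 -0.135  0.032]
(376, 220) [ 0.401 -0.017  0.032]
(322, 177) [ 0.604 -0.095  0.032]
```

View pics/c0.png

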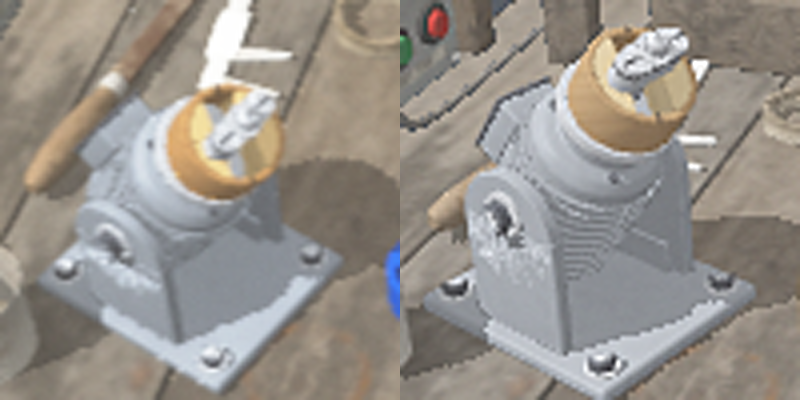

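```bash
python3 - <<'E'
from h import *
C={n:robot.get_calibration(n) for n in("scene","side")}
f=lambda n,p:plane(*ray(C[n],p),.01)
S=[f("scene",p) for p in[(205,255),(250,283.7),(280.7,250)]]
T=[f("side",p) for p in[(201,265),(246,290),(284,262.5)]]
for P in(S,T):
    P=np.array(P);print(P.round(3).tolist(),np.linalg.norm(P[0]-P[1]),np.linalg.norm(P[1]-P[2]),"ctr",((P[0]+P[2])/2).round(4),np.degrees(np.arctan2(*(P[2]-P[1])[1::-1])),np.degrees(np.arctan2(*(P[0]-P[1])[1::-1])))
# drum face centre rough: by triangulation of nut centre
X=tri([ray(C["scene"],(195+240/4,185+122/4)),ray(C["side"],(195+252/4,190+55/4))]);print("nut",X)
# tray masks
for n in C:
    im=cv2.imread(f"pics/{n}0.png").astype(int);b,g,r=im[...,0],im[...,1],im[...,2]
    m=((r-b>55)&(r<150)&(g<95)).astype(np.uint8);m[:150]=0;m[260:]=0;m[:,:290]=0;m[:,430:]=0
    k=max(cv2.findContours(m,0,2)[0],key=cv2.contourArea);h=cv2.convexHull(k)
    q=cv2.approxPolyDP(h,5,True)[:,0];print(n,cv2.contourArea(k),q.tolist())
    print([plane(*ray(C[n],p),.032).round(3).tolist() for p in q])
E
```

```text
[[0.734, 0.277, 0.01], [0.585, 0.295, 0.01], [0.576, 0.173, 0.01]] 0.1498482554152798 0.122821002096466 ctr [0.655  0.2249 0.01  ] -94.29145330118384 -6.798625631374115
[[0.728, 0.284, 0.01], [0.582, 0.3, 0.01], [0.572, 0.178, 0.01]] 0.14741737033702995 0.12213413785348294 ctr [0.65   0.2313 0.01  ] -94.8044473211029 -6.2352117986549445
nut [0.59987765 0.2232286  0.17208382]
scene 70.0 [[331, 172], [379, 184], [377, 190]]
[[0.592, -0.126, 0.032], [0.451, -0.145, 0.032], [0.446, -0.12, 0.032]]
side 15.0 [[367, 210], [334, 205]]
[[0.5, -0.133, 0.032], [0.596, -0.113, 0.032]]
```

```bash
cat >> h.py <<'E'
def pose():
    o=robot.get_obs();return np.array(o["tool_pos"]),Rn.from_euler("xyz",o["ee_rot"]).as_matrix(),o
def go(T,Rt):
    "shift (units of 100 mm, present tool axes) then turn (units of 45 deg)"
    p,R,o=pose();s=R.T@(T-p)*10;w=Rn.from_matrix(R.T@Rt).as_rotvec()/(np.pi/4)
    print("shift",s.round(3),"rows>=",np.linalg.norm(s)/.417,"turn",w.round(4),"rows>=",np.linalg.norm(w)/.159,"j",np.round(o["joint_positions"],2))
def axis(psi): return np.array([-np.sin(.6109)*np.cos(psi),-np.sin(.6109)*np.sin(psi),np.cos(.6109)])
def tool(psi,g=0):
    "tool down the spindle; g = turn about tool z"
    d=np.array([np.cos(psi),np.sin(psi),0]);z=-axis(psi);x=np.array([-d[1],d[0],0])
    return np.column_stack([x,np.cross(z,x),z])@Rn.from_euler("z",g).as_matrix()
E
python3 - <<'E'
from h import *
c=robot.get_calibration("wrist");p,R,o=pose()
print("cam in tool",R.T@(-np.array(c["R"]).T@c["t"]-p),"axes\n",(R.T@np.array(c["R"]).T).round(3))
psi=np.radians(-5.5);P=np.array([.653,.228,.088]);a=axis(psi)
T=P+a*(.068+.05+.11);print(a,T)
go(T,tool(psi))
go(T+[0,0,.03],R)
E
```

```text
cam in tool [ 0.07599335  0.00056161 -0.1792647 ] axes
 [[ 0.001 -0.965 -0.262]
 [ 1.     0.001  0.   ]
 [ 0.    -0.262  0.965]]
[-0.57096415  0.05497759  0.81913211] [0.52282017 0.24053489 0.27476212]
shift [ 5.662 -6.523 -0.689] rows>= 20.780607428478973 turn [-0.6792  0.4732 -1.5066] rows>= 10.811437910268435 j [-1.42  0.09  1.37  0.    1.68 -0.1 ]
shift [ 5.662 -6.524 -0.989] rows>= 20.851335616067573 turn [0. 0. 0.] rows>= 0.0 j [-1.42  0.09  1.37  0.    1.68 -0.1 ]
```

Call:
move_arm(motion=[0,0,0,0,0,-0.35,1,0,0,0,0,0,-0.35,1,0,0,0,0,0,-0.3,1,0,0,0,0.26,-0.3,0,1,0,0,0,0.26,-0.3,0,1,0,0,0,0.26,-0.3,0,1,0,0,0,0.26,-0.3,0,1,0,0,0,0.26,-0.3,0,1,0,0,0,0.26,-0.3,0,1,0,0,0,0.26,-0.3,0,1,0,0,0,0.26,-0.3,0,1,0,0,0,0.26,-0.3,0,1])

```text
time: 1.1
tool_pos: [0.2965, -0.211, 0.3051]
ee_rot: [-3.142, -0.0, 0.251]
wrist_force: [0.4, 0.4, -0.8]
width: 0.094
finger_force: 0.0
```

Call:
move_arm(motion=[0,0,0,0.26,-0.3,0,1,0,0,0,0.26,-0.3,0,1,0,0,0,0.26,-0.3,0,1,0,0,0,0.26,-0.3,0,1,0,0,0,0.26,-0.3,0,1,0,0,0,0.26,-0.3,0,1,0,0,0,0.26,-0.3,0,1,0,0,0,0.26,-0.3,0,1,0,0,0,0.26,-0.3,0,1,0,0,0,0.26,-0.3,0,1,0,0,0,0.26,-0.3,0,1,0,0,0,0.2,-0.22,0,1])

```text
time: 2.1
tool_pos: [0.5054, 0.2072, 0.3042]
ee_rot: [-3.141, 0.002, 0.254]
wrist_force: [1.8, -0.0, 0.2]
width: 0.0944
finger_force: 0.0
```

```bash
python3 - <<'E'
from h import *
psi=np.radians(-5.5);P=np.array([.653,.228,.088]);a=axis(psi)
print(pose()[0]);go(P+a*(.068+.05+.11),tool(psi))
E
```

```text
[0.50535014 0.20723604 0.30423109]
shift [ 0.253 -0.278  0.294] rows>= 1.145679667635602 turn [-0.6794  0.4754 -1.5029] rows>= 10.79552235412354 j [0.29 0.08 1.18 0.   1.88 1.6 ]
```

Call:
move_arm(motion=[-0.0566,0.0396,-0.125,0,0,0,1,-0.0566,0.0396,-0.125,0,0,0,1,-0.0566,0.0396,-0.125,0,0,0,1,-0.0566,0.0396,-0.125,0,0,0,1,-0.0566,0.0396,-0.125,0,0,0,1,-0.0566,0.0396,-0.125,0,0,0,1,-0.0566,0.0396,-0.125,0,0,0,1,-0.0566,0.0396,-0.125,0,0,0,1,-0.0566,0.0396,-0.125,0,0,0,1,-0.0566,0.0396,-0.125,0,0,0,1,-0.0566,0.0396,-0.125,0,0,0,1,-0.0566,0.0396,-0.125,0,0,0,1])

```text
time: 3.1
tool_pos: [0.5045, 0.2046, 0.3047]
ee_rot: [2.528, 0.002, 1.476]
wrist_force: [0.4, 0.8, -0.8]
width: 0.0937
finger_force: 0.0
```

```bash
python3 - <<'E'
from h import *
import pickle
psi=np.radians(-5.5);P=np.array([.653,.228,.088]);a=axis(psi)
print(pose()[0]);go(P+a*(.068+.05+.11),tool(psi))
c=robot.get_calibration("wrist");a_=robot.snapshot("wrist");cv2.imwrite("pics/w1.png",a_[:,:,::-1]);pickle.dump(c,open("w1.pkl","wb"))
S=P+a*.068
for h in(0,.03,.05,.058):print(h,fproj(c,S+a*h))
E
```

```text
[0.50454798 0.2045893  0.30471152]
shift [ 0.376 -0.051  0.329] rows>= 1.2045259121369751 turn [0.0035 0.0009 0.0023] rows>= 0.02729881634686169 j [ 0.49 -0.31  1.66 -0.34  1.28  0.59]
0 [312.53604619 147.37257705]
0.03 [312.222209   150.13496388]
0.05 [311.98133262 152.25852085]
0.058 [311.8766237  153.18254582]
```

View pics/w1.png

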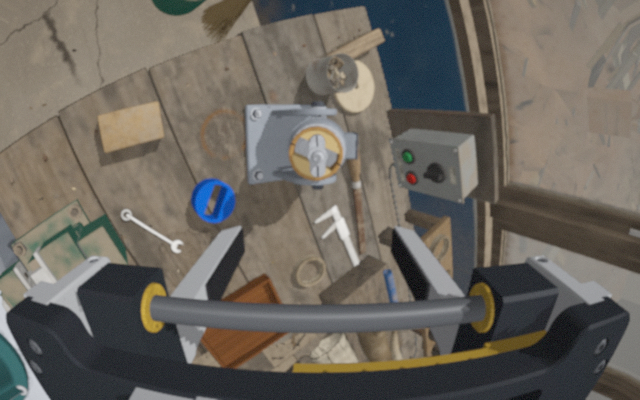

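Call:
move_arm(motion=[0,0,0,0,0,0.3,1,0,0,0,0,0,0.3,1,0,0,0,0,0,0.3,1,0,0,0,0,0,0,1,0,0,0,0,0,0,1])

```text
time: 3.57
tool_pos: [0.5559, 0.1983, 0.2289]
ee_rot: [2.534, 0.001, 1.468]
wrist_force: [-0.6, 0.1, 0.8]
width: 0.0939
finger_force: 0.0
```

```bash
python3 - <<'E'
from h import *
import pickle
psi=np.radians(-5.5);P=np.array([.653,.228,.088]);a=axis(psi)
print(pose()[0])
c=robot.get_calibration("wrist");i=robot.snapshot("wrist");cv2.imwrite("pics/w2.png",i[:,:,::-1]);pickle.dump(c,open("w2.pkl","wb"))
S=P+a*.068;u=fproj(c,S+a*.03);print(u)
x,y=int(u[0])-42,int(u[1])-42;print("crop origin",x,y)
cv2.imwrite("pics/w2c.png",cv2.resize(i[y:y+90,x:x+100,::-1],None,fx=6,fy=6,interpolation=cv2.INTER_CUBIC))
E
```

```text
[0.55588181 0.19833658 0.2288913 ]
[312.44606773 160.72102843]
crop origin 270 118
```

View pics/w2c.png

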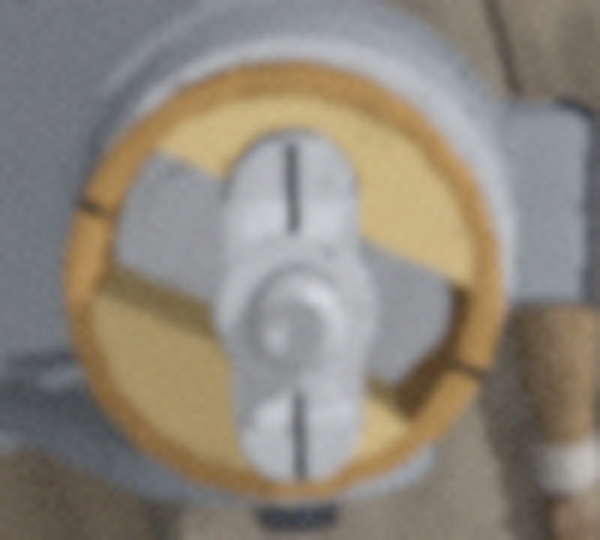

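```bash
python3 - <<'E'
from h import *
import pickle
psi=np.radians(-5.5);P=np.array([.653,.228,.088]);a=axis(psi);c=pickle.load(open("w2.pkl","rb"));R=tool(psi);S=P+a*.068
def pt(u,h):
    o,d=fray(c,(270+u[0]/6,118+u[1]/6));X=o+d*(a@(S+a*h-o))/(a@d);return R.T@(X-S)*1e3
A,B=pt((95,208),.03),pt((470,372),.03);print("idx",A.round(1),B.round(1),(A+B)/2,np.linalg.norm(A-B),"ang",np.degrees(np.arctan2(*(B-A)[1::-1])))
for h in(.0485,):
    A,B=pt((290,130),h),pt((298,485),h);print("nut",((A+B)/2).round(1),np.linalg.norm(A-B))
    A,B=pt((290,145),h),pt((302,478),h);print("nut line",((A+B)/2).round(1),np.linalg.norm(A-B),"ang",np.degrees(np.arctan2(*(B-A)[1::-1])))
print("stud",pt((294,315),.058))
for q in[(65,280),(500,285),(283,60),(283,495)]:print(pt(q,.03).round(1))
E
```

```text
idx [  6.8 -21.6 -30. ] [-16.2  29.6 -30. ] [ -4.6614006    3.98050092 -30.        ] 56.154712015649466 ang 114.19511978571836
nut [ -4.2   5.3 -48.5] 45.85041206960968
nut line [ -4.6   5.6 -48.5] 43.04232696641822 ang 178.15173304956681
stud [ -3.00450737   5.26214039 -58.        ]
[ -3. -26. -30.]
[ -4.   33.5 -30. ]
[ 26.7   4.  -30. ]
[-33.7   3.7 -30. ]
```

```bash
cat >> h.py <<'E'
psi=np.radians(-5.5);a=axis(psi)
S=np.array([.653,.228,.088])+a*.068+tool(psi)@np.array([-4.2,5.3,0])/1e3
def st(h=None,g=0):
    p,R,o=pose();q=tool(psi).T@(p-S)*1e3;e=Rn.from_matrix(tool(psi).T@R).as_rotvec()
    print("TCP rel axis mm",q.round(1),"h",(-q[2]).round(1),"rot deg",np.degrees(e).round(1),"j6",o["joint_positions"][5].round(2),"w",round(o["width"]*1e3,1),"F",np.round(o["wrist_force"],1),"t",round(o["time"],2))
    if h is not None: go(S+a*h/1e3,tool(psi,np.radians(g)))
E
python3 -c "
from h import *
print(S);st(34,-1.8)"
```

```text
[0.6180933  0.22714171 0.14674109]
TCP rel axis mm [ -33.9    0.7 -103.1] h 103.1 rot deg [-0.  -0.2  0.3] j6 0.59 w 94.1 F [ 0.2  0.4 -0.3] t 3.62
shift [ 0.341 -0.009  0.69 ] rows>= 1.8463781524353136 turn [ 0.0003  0.0037 -0.0465] rows>= 0.29314429730544594 j [ 0.42 -0.2   1.72 -0.32  1.1   0.59]
```

Call:
move_arm(motion=[0,0.004,-0.046,0.17,0,0,0.45,0,0,0,0.17,0,0,0.45,0,0,0,0,0,0,0.45,0,0,0,0,0,0.2,0.45,0,0,0,0,0,0.2,0.45,0,0,0,0,0,0,0.45,0,0,0,0,0,0,0.45])

```text
time: 4.2
tool_pos: [0.582, 0.2305, 0.1991]
ee_rot: [2.53, 0.018, 1.501]
wrist_force: [-0.5, 0.1, 0.5]
width: 0.0507
finger_force: 0.0
```

```bash
python3 -c "
from h import *
import pickle
c=robot.get_calibration('wrist');i=robot.snapshot('wrist')
st(34,-1.8)
u=fproj(c,S+a*.05);print(u,fproj(c,pose()[0]));pickle.dump(c,open('w3.pkl','wb'))
x,y=int(u[0])-70,int(u[1])-65;x,y=max(x,0),max(y,0);print(x,y)
cv2.imwrite('pics/w3.png',cv2.resize(i[y:y+130,x:x+150,::-1],None,fx=4,fy=4,interpolation=cv2.INTER_CUBIC))
"
```

```text
TCP rel axis mm [  0.2   1.3 -64.6] h 64.6 rot deg [-0.2  0.1 -1.8] j6 0.62 w 46.5 F [ 0.6 -0.1  0.4] t 4.25
shift [-0.002 -0.014  0.306] rows>= 0.733503296153876 turn [ 0.0038 -0.0018 -0.0001] rows>= 0.026626538290803085 j [ 0.46 -0.1   1.69 -0.36  1.04  0.62]
[316.72665237 231.42602553] [318.88563831 239.67820318]
246 166
```

View pics/w3.png

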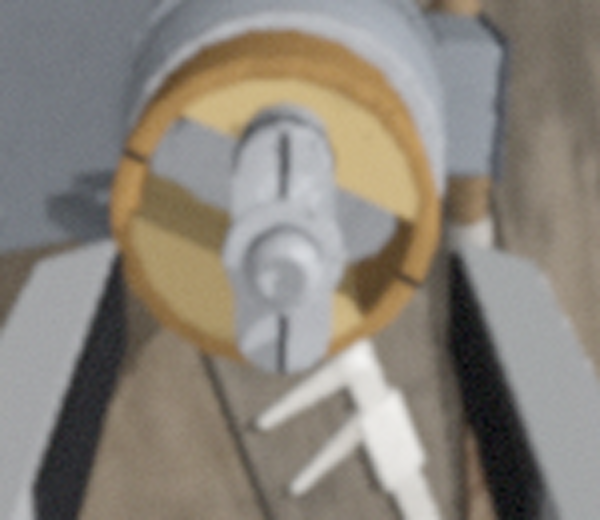

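```bash
python3 -c "
from h import *
import pickle
c2=pickle.load(open('w2.pkl','rb'));c3=pickle.load(open('w3.pkl','rb'))
R=tool(psi)
for A,B in [((294,308),(284,248)),((290,145),(285,133)),((302,478),(283,372)),((95,208),(133,154)),((470,372),(412,282)),((296,318),(283,275))]:
  X=tri([fray(c2,(270+A[0]/6,118+A[1]/6)),fray(c3,(246+B[0]/4,166+B[1]/4))]);print((R.T@(X-S)*1e3).round(1))
"
```

```text
[ -1.    0.1 -40.8]
[ 20.7  -0.4 -44. ]
[-22.8   0.8 -45.6]
[ 10.4 -27.8 -24.6]
[-12.8  24.8 -26.2]
[  0.8   0.1 -57.9]
```

Call:
move_arm(motion=[0.004,-0.002,0,-0.01,-0.014,0.17,0.45,0,0,0,0,0,0.16,0.45,0,0,0,0,0,0,0.45,0,0,0,0,0,0,0,0,0,0,0,0,0,0,0,0,0,0,0,0,0,0,0,0,0,0,0,0,0,0,0,0,0,0,0])

```text
time: 4.92
tool_pos: [0.6, 0.2285, 0.1724]
ee_rot: [2.531, 0.018, 1.501]
wrist_force: [-2.6, -0.3, 2.1]
width: 0.0166
finger_force: 30.0
```

```bash
python3 -c "
from h import *
st(31,-1.8)"
```

```text
TCP rel axis mm [ -0.4  -0.1 -31.5] h 31.5 rot deg [-0.   0.  -1.8] j6 0.62 w 16.6 F [-2.6 -0.3  2.1] t 4.92
shift [0.004 0.002 0.005] rows>= 0.015003014821353907 turn [ 0.     -0.0007  0.0002] rows>= 0.004574789505792657 j [ 0.43 -0.05  1.7  -0.36  0.98  0.62]
```

Call:
move_arm(motion=[0,0,0.15,0,0,-0.0015,0,0,0,0.15,0,0,-0.0015,0,0,0,0.15,0,0,-0.0015,0,0,0,0.15,0,0,-0.0015,0,0,0,0.15,0,0,-0.0015,0,0,0,0.15,0,0,-0.0015,0,0,0,0.15,0,0,-0.0015,0,0,0,0.15,0,0,-0.0015,0,0,0,0.15,0,0,-0.0015,0,0,0,0.15,0,0,-0.0015,0,0,0,0,0,0,0,0])

```text
time: 5.83
tool_pos: [0.5989, 0.2288, 0.1735]
ee_rot: [2.863, -0.55, 0.406]
wrist_force: [-3.8, 0.4, 3.8]
width: 0.0168
finger_force: 30.0
```

```bash
python3 -c "
from h import *
st(33,65.7);print(pose()[2]['wrist_torque'],pose()[2]['finger_force'])"
```

```text
TCP rel axis mm [ -0.2  -0.4 -32.9] h 32.9 rot deg [ 0.1  0.  65.8] j6 1.8 w 16.8 F [-3.8  0.4  3.8] t 5.83
shift [ 0.005 -0.    -0.001] rows>= 0.011604055601771064 turn [-0.0011  0.0002 -0.0018] rows>= 0.013135563561150197 j [ 0.44 -0.05  1.7  -0.36  0.98  1.8 ]
[ 0.11282342  0.50814773 -0.03376831] 29.999674558639526
```

Call:
move_arm(motion=[0,0,0,0,0,0,0.65,0,0,0,0,0,0,0.65,0,0,0,0,0,0,0.65,0,0,0,0,0,-0.1,0.65,0,0,-0.154,0,0,0,0.65,0,0,-0.154,0,0,0,0.65,0,0,-0.154,0,0,0,0.65,0,0,-0.154,0,0,0,0.65,0,0,-0.154,0,0,0,0.65,0,0,-0.154,0,0,0,0.65,0,0,-0.154,0,0,0,0.65,0,0,-0.154,0,0,0,0.65])

```text
time: 6.83
tool_pos: [0.5932, 0.2287, 0.1809]
ee_rot: [2.539, -0.098, 1.333]
wrist_force: [-0.1, -0.7, -1.2]
width: 0.0611
finger_force: 0.0
```

Call:
move_arm(motion=[0,0,-0.154,0,0,0,0.65,0,0,-0.154,0,0,0,0.65,0,0,-0.154,0,0,0,0.65,0,0,-0.154,0,0,0,0.65,0,0,-0.154,0,0,0,0.65,0,0,-0.154,0,0,0,0.65,0,0,-0.154,0,0,0,0.65,0,0,-0.154,0,0,0,0.65,0,0,-0.154,0,0,0,0.65,0,0,-0.154,0,0,0,0.65,0,0,-0.154,0,0,0,0.65,0,0,-0.154,0,0,0,0.65])

```text
time: 7.83
tool_pos: [0.5932, 0.2287, 0.1809]
ee_rot: [2.944, 0.581, 2.695]
wrist_force: [0.1, 0.4, 0.9]
width: 0.0612
finger_force: 0.0
```

Call:
move_arm(motion=[0,0,-0.154,0,0,0,0.65,0,0,-0.154,0,0,0,0.65,0,0,-0.154,0,0,0,0.65,0,0,-0.154,0,0,0,0.65,0,0,-0.154,0,0,0,0.65,0,0,-0.154,0,0,0,0.65,0,0,0,0,0,0,0.65])

```text
time: 8.42
tool_pos: [0.5933, 0.2287, 0.1809]
ee_rot: [-2.857, 0.547, -2.727]
wrist_force: [-0.5, 0.1, -0.3]
width: 0.061
finger_force: 0.0
```

```bash
python3 -c "
from h import *
st(32,65.8-180)"
```

```text
TCP rel axis mm [ -0.8  -0.7 -42.3] h 42.3 rot deg [ 1.000e-01  0.000e+00 -1.147e+02] j6 -1.35 w 61.0 F [-0.5  0.1 -0.3] t 8.42
shift [-0.01   0.004  0.103] rows>= 0.247382507566318 turn [ 0.     -0.0015  0.0104] rows>= 0.06599283904780799 j [ 0.44 -0.07  1.7  -0.36  1.   -1.35]
```

Call:
move_arm(motion=[0,0,0.01,-0.01,0.004,0.1,0.65,0,0,0,0,0,0,0,0,0,0,0,0,0,0,0,0,0,0,0,0,0,0,0,0,0,0,0,0,0,0,0,0,0,0,0,0,0,0,0,0,0,0,0,0,0,0,0,0,0])

```text
time: 9.08
tool_pos: [0.5998, 0.2289, 0.1728]
ee_rot: [-2.864, 0.55, -2.739]
wrist_force: [-0.4, 0.1, 0.2]
width: 0.0178
finger_force: 0.0
```

Call:
move_arm(motion=[0,0,0.134,0,0,-0.0013,0,0,0,0.134,0,0,-0.0013,0,0,0,0.134,0,0,-0.0013,0,0,0,0.134,0,0,-0.0013,0,0,0,0.134,0,0,-0.0013,0,0,0,0.134,0,0,-0.0013,0,0,0,0.134,0,0,-0.0013,0,0,0,0.134,0,0,-0.0013,0,0,0,0,0,0,0,0,0,0,0,0,0,0,0])

```text
time: 9.92
tool_pos: [0.5992, 0.2289, 0.1737]
ee_rot: [2.865, 0.55, 2.547]
wrist_force: [-0.3, -0.3, 0.8]
width: 0.0165
finger_force: 30.0
```

```bash
python3 -c "
from h import *
st(32,114-180);print(pose()[2]['wrist_torque'],pose()[2]['finger_force'])"
```

```text
TCP rel axis mm [ -0.1  -0.1 -33. ] h 33.0 rot deg [  0.1   0.  -66. ] j6 -0.5 w 16.5 F [-0.3 -0.3  0.8] t 9.92
shift [-0.001  0.001  0.01 ] rows>= 0.023612924557666313 turn [-0.0013 -0.0012 -0.0009] rows>= 0.012698199265113196 j [ 0.44 -0.05  1.7  -0.36  0.98 -0.5 ]
[ 0.02286842  0.1104003  -0.19528832] 30.01328855752945
```

Call:
move_arm(motion=[0,0,0,0,0,0,1,0,0,0,0,0,0,1,0,0,0,0,0,0,1,0,0,0,0,0,-0.35,1,0,0,0,0,0,-0.35,1,0,0,0,-0.17,0,0,1,0,0,0,-0.17,0,0,1,0,0,0,0,0,0,1,0,0,0,0,0,0,1])

```text
time: 10.67
tool_pos: [0.5834, 0.2163, 0.2489]
ee_rot: [2.863, 0.55, 2.544]
wrist_force: [0.5, 0.5, -0.2]
width: 0.0732
finger_force: 0.0
```

```bash
python3 -c "
from h import *
import pickle
c=robot.get_calibration('wrist');i=robot.snapshot('wrist')
st(6,-66)
u=fproj(c,S+a*.04);print(u);pickle.dump(c,open('w4.pkl','wb'))
x,y=int(u[0])-50,int(u[1])-45;x,y=max(x,0),max(y,0);print(x,y)
cv2.imwrite('pics/w4.png',cv2.resize(i[y:y+90,x:x+100,::-1],None,fx=6,fy=6,interpolation=cv2.INTER_CUBIC))
"
```

```text
TCP rel axis mm [ -14.1   29.9 -102.2] h 102.2 rot deg [  0.2   0.  -65.8] j6 -0.57 w 77.2 F [ 0.2 -0.7  0.2] t 10.72
shift [0.328 0.008 0.963] rows>= 2.439511925893052 turn [-0.0029 -0.003  -0.0039] rows>= 0.03601936776230503 j [ 0.43 -0.13  1.63 -0.32  1.13 -0.57]
[317.99016126 168.8674188 ]
267 123
```

View pics/w4.png

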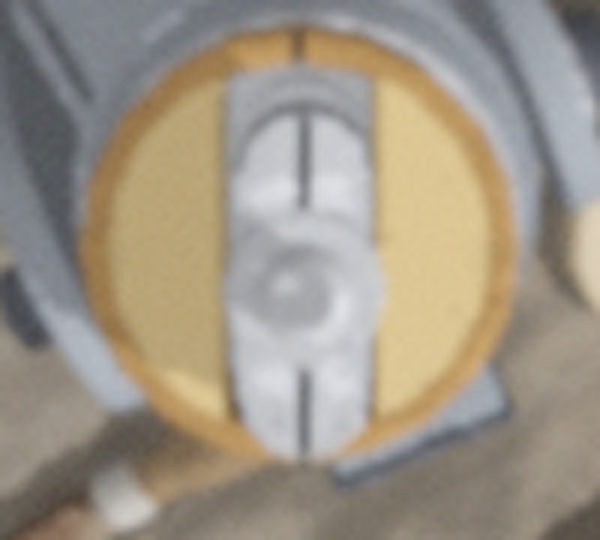

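```bash
python3 -c "
from h import *
import pickle
c=pickle.load(open('w4.pkl','rb'));R=tool(psi,np.radians(-66))
def pt(u,h):
    o,d=fray(c,(267+u[0]/6,123+u[1]/6));X=o+d*(a@(S+a*h-o))/(a@d);return (R.T@(X-S)*1e3).round(1)
for q in [(82,250),(515,250),(298,28),(298,462),(298,45)]:print(pt(q,.027))
print(pt((303,290),.048))
"
```

```text
[  1.6 -31.2 -27. ]
[  1.3  29.2 -27. ]
[ 32.1  -0.9 -27. ]
[-29.2  -1.2 -27. ]
[ 29.8  -1.  -27. ]
[ -0.5  -0.4 -48. ]
```

```bash
python3 - <<'E'
from h import *
# tray rim / floor by colour, in scene view: print HSV at tray pixels, contour in both views
C={n:robot.get_calibration(n) for n in("scene","side")}
for n,box in(("scene",(300,160,400,230)),("side",(305,190,405,255))):
    im=cv2.imread(f"pics/{n}0.png");h=cv2.cvtColor(im,cv2.COLOR_BGR2HSV)
    x0,y0,x1,y1=box;m=np.zeros(im.shape[:2],np.uint8)
    m[y0:y1,x0:x1]=(cv2.inRange(h,(3,110,40),(14,255,255)))[y0:y1,x0:x1]
    m=cv2.morphologyEx(m,cv2.MORPH_CLOSE,np.ones((5,5)))
    k=max(cv2.findContours(m,0,2)[0],key=cv2.contourArea);hl=cv2.convexHull(k)
    q=cv2.approxPolyDP(hl,3,True)[:,0]
    print(n,cv2.contourArea(k),q.tolist());print([plane(*ray(C[n],p),.032).round(3)[:2].tolist() for p in q])
E
```

```text
scene 2257.0 [[326, 171], [379, 180], [368, 219], [313, 207]]
[[0.606, -0.123], [0.457, -0.16], [0.421, -0.01], [0.568, 0.021]]
side 1700.0 [[319, 224], [332, 204], [385, 211], [377, 240], [319, 231]]
[[0.576, 0.011], [0.605, -0.116], [0.453, -0.154], [0.412, 0.008], [0.557, 0.043]]
```

Call:
move_arm(motion=[-0.003,-0.003,-0.004,0.17,-0.002,0,1,0,0,0,0.172,0,0,1,0,0,0,0,0,0,1,0,0,0,0,0,0.3,1,0,0,0,0,0,0.3,1,0,0,0,0,0,0.1,1,0,0,0,0,0,0,1,0,0,0,0,0,0,1])

```text
time: 11.38
tool_pos: [0.5989, 0.2286, 0.1726]
ee_rot: [2.865, 0.552, 2.548]
wrist_force: [0.3, -0.3, 0.3]
width: 0.0944
finger_force: 0.0
```

```bash
python3 -c "
from h import *
c=robot.get_calibration('wrist');i=robot.snapshot('wrist')
st(4,-66)
q=tool(psi,np.radians(-66)).T@(pose()[0]-S)*1e3;print(q)
cv2.imwrite('pics/w5.png',cv2.resize(i[130:330,210:430,::-1],None,fx=3,fy=3,interpolation=cv2.INTER_CUBIC))
"
```

```text
TCP rel axis mm [  0.1   0.4 -33.4] h 33.4 rot deg [ -0.2  -0.  -66. ] j6 -0.5 w 93.9 F [-0.7  0.8  0.6] t 11.43
shift [ 0.004 -0.003  0.294] rows>= 0.7054880973993756 turn [0.0023 0.0023 0.    ] rows>= 0.020826424229043967 j [ 0.44 -0.05  1.7  -0.36  0.98 -0.5 ]
[ -0.346339     0.22139604 -33.41598178]
```

View pics/w5.png

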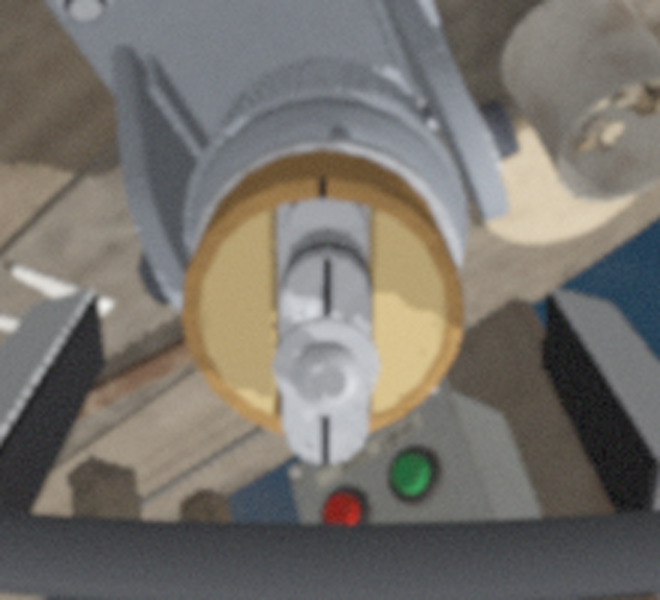

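Call:
move_arm(motion=[0.002,0.002,0,0.015,0,0.1,1,0,0,0,0,0,0.1,1,0,0,0,0,0,0.08,1,0,0,0,0,0,0,1,0,0,0,0,0,0,1])

```text
time: 11.85
tool_pos: [0.6138, 0.2277, 0.1485]
ee_rot: [2.866, 0.55, 2.549]
wrist_force: [-0.2, 1.4, -0.5]
width: 0.0937
finger_force: 0.0
```

Call:
move_arm(motion=[0,0,0,0,0,0,0.6,0,0,0,0,0,0,0.6,0,0,0,0,0,0,0.6,0,0,0,0,0,0,0.6,0,0,0,0,0,0,0.6,0,0,0,0,0,0,0.6])

```text
time: 12.35
tool_pos: [0.614, 0.2281, 0.15]
ee_rot: [2.864, 0.551, 2.548]
wrist_force: [0.0, 0.4, 1.6]
width: 0.0624
finger_force: 30.0
```

```bash
python3 -c "
from h import *
st(70,-66);print(pose()[2]['finger_force'])"
```

```text
TCP rel axis mm [ 0.5 -1.5 -5.1] h 5.1 rot deg [  0.   0. -66.] j6 -0.49 w 62.4 F [0.  0.4 1.6] t 12.35
shift [-0.016  0.001 -0.649] rows>= 1.5576091488174169 turn [-0.0002 -0.0002  0.0001] rows>= 0.0016535436118636747 j [ 0.42 -0.01  1.71 -0.36  0.93 -0.49]
30.000793486833572
```

Call:
move_arm(motion=[0,0,0,0,0,-0.05,0.5,0,0,0,0,0,-0.05,0.5,0,0,0,0,0,-0.05,0.5,0,0,0,0,0,0,0.5])

```text
time: 12.68
tool_pos: [0.6052, 0.2293, 0.1633]
ee_rot: [2.863, 0.552, 2.547]
wrist_force: [1.0, 0.1, -0.9]
width: 0.0622
finger_force: 30.0
```

```bash
python3 -c "
from h import *
st(90,-66);print(pose()[2]['finger_force'],pose()[2]['wrist_torque'])"
```

```text
TCP rel axis mm [  1.   -1.1 -21. ] h 21.0 rot deg [ -0.1   0.  -66. ] j6 -0.49 w 62.2 F [ 1.   0.1 -0.9] t 12.68
shift [-0.014 -0.003 -0.69 ] rows>= 1.6543463869458996 turn [ 0.0015  0.0001 -0.0003] rows>= 0.009417403726796742 j [ 0.43 -0.03  1.71 -0.36  0.96 -0.49]
29.999504685401917 [0.01323089 0.20143894 0.00431505]
```

Call:
move_arm(motion=[0,0,0,0,0,-0.06,0.5,0,0,0,0,0,-0.08,0.5,0,0,0,0,0,-0.08,0.5,0,0,0,0,0,-0.08,0.5,0,0,0,0,0,-0.08,0.5,0,0,0,0,0,-0.08,0.5,0,0,0,0,0,-0.08,0.5,0,0,0,0,0,-0.15,0.5,0,0,0,0,0,-0.2,0.5,0,0,0,0,0,-0.1,0.5,0,0,0,0,0,0,0.5])

```text
time: 13.6
tool_pos: [0.5493, 0.2353, 0.2473]
ee_rot: [2.858, 0.554, 2.546]
wrist_force: [0.7, 0.4, -0.7]
width: 0.0622
finger_force: 30.0
```

```bash
python3 -c "
from h import *
st();print(pose()[2]['finger_force'])
i=robot.snapshot('side')
cv2.imwrite('pics/s6.png',cv2.resize(i[150:300,180:400,::-1],None,fx=3,fy=3,interpolation=cv2.INTER_CUBIC))
for al in (0,90,180,270):
  # tool down, tool x at world azimuth al
  t=np.radians(al);x=np.array([np.cos(t),np.sin(t),0]);z=np.array([0,0,-1.]);Rt=np.column_stack([x,np.cross(z,x),z]);print(al);go(np.array([.513,-.07,.2]),Rt)
"
```

```text
TCP rel axis mm [   1.5    1.  -122.1] h 122.1 rot deg [ -0.4   0.  -66. ] j6 -0.49 w 62.2 F [ 0.7  0.4 -0.7] t 13.6
29.999532848596573
0
shift [-0.961 -2.933  0.325] rows>= 7.443134444385777 turn [ 1.0367 -0.1722  3.2084] rows>= 21.233234002444487 j [ 0.5  -0.18  1.67 -0.36  1.14 -0.49]
90
shift [-0.961 -2.933  0.325] rows>= 7.443134444385777 turn [0.6651 0.4756 1.3008] rows>= 9.663224544369667 j [ 0.5  -0.18  1.67 -0.36  1.14 -0.49]
180
shift [-0.961 -2.933  0.325] rows>= 7.443134444385777 turn [ 0.1294  0.7789 -0.6343] rows>= 6.369939990211861 j [ 0.5  -0.18  1.67 -0.36  1.14 -0.49]
270
shift [-0.961 -2.933  0.325] rows>= 7.443134444385777 turn [-0.5455  0.7629 -2.5574] rows>= 17.131830734288123 j [ 0.5  -0.18  1.67 -0.36  1.14 -0.49]
```

View pics/s6.png

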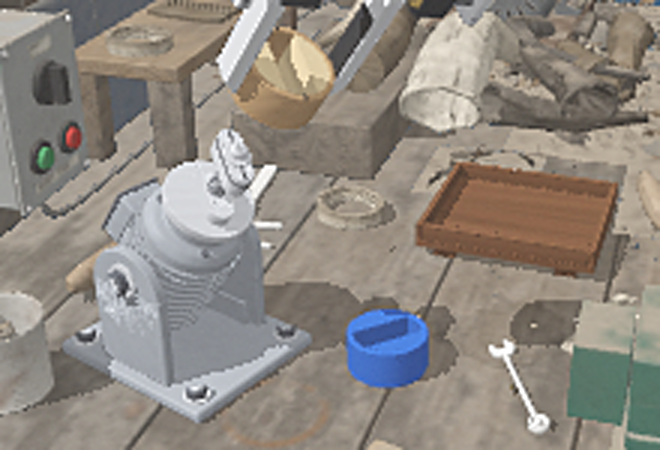

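```bash
cat >> h.py <<'E'
def down():
    R=pose()[1];z=R[:,2];v=np.cross(z,[0,0,-1]);s=np.linalg.norm(v);w=v/s*np.arctan2(s,-z[2]);return Rn.from_rotvec(w).as_matrix()@R
E
python3 -c "
from h import *
go(np.array([.513,-.07,.22]),down())"
```

```text
shift [-1.066 -2.886  0.161] rows>= 7.388445101092766 turn [ 0.3199  0.7127 -0.    ] rows>= 4.912911275161748 j [ 0.5  -0.18  1.67 -0.36  1.14 -0.49]
```

Call:
move_arm(motion=[0,0,0,-0.1,-0.27,0.015,0.5,0,0,0,-0.1,-0.27,0.015,0.5,0,0,0,-0.1,-0.27,0.015,0.5,0,0,0,-0.1,-0.27,0.015,0.5,0,0,0,-0.1,-0.27,0.015,0.5,0,0,0,-0.1,-0.27,0.015,0.5,0,0,0,-0.1,-0.27,0.015,0.5,0,0,0,-0.1,-0.27,0.015,0.5,0,0,0,-0.1,-0.27,0.015,0.5,0,0,0,-0.1,-0.27,0.015,0.5,0,0,0,-0.06,-0.18,0.01,0.5])

```text
time: 14.57
tool_pos: [0.5114, -0.0725, 0.2168]
ee_rot: [2.867, 0.55, 2.547]
wrist_force: [0.5, 0.2, -1.2]
width: 0.0622
finger_force: 30.0
```

Call:
move_arm(motion=[0.04,0.089,0,0,0,0,0.5,0.04,0.089,0,0,0,0,0.5,0.04,0.089,0,0,0,0,0.5,0.04,0.089,0,0,0,0,0.5,0.04,0.089,0,0,0,0,0.5,0.04,0.089,0,0,0,0,0.5,0.04,0.089,0,0,0,0,0.5,0.04,0.089,0,0,0,0,0.5,0,0,0,0,0,0,0.5,0,0,0,0,0,0,0.5])

```text
time: 15.4
tool_pos: [0.5127, -0.07, 0.2163]
ee_rot: [-3.138, -0.004, 2.626]
wrist_force: [-0.1, 0.3, -1.4]
width: 0.0623
finger_force: 30.0
```

```bash
python3 -c "
from h import *
p,R,o=pose();print(p,R[:,2],R[:,1],o['width'],o['finger_force'],o['wrist_force'])
go(np.array([.513,-.07,.05]),down())
# drum and tray from the two fixed views
C={n:robot.get_calibration(n) for n in('scene','side')}
i=robot.snapshot('side');j=robot.snapshot('scene')
v=np.hstack([cv2.resize(i[150:270,290:430],(400,343),interpolation=2),cv2.resize(j[110:230,290:430],(400,343),interpolation=2)])
cv2.imwrite('pics/s7.png',v[:,:,::-1])
"
```

```text
[ 0.51273506 -0.0700413   0.21631576] [-0.00518602 -0.00144545 -0.99998551] [ 0.49299051  0.87002633 -0.00381429] 0.06231702879347101 29.9995319545269 [-0.06707589  0.30176571 -1.38091611]
shift [-0.008  0.008  1.663] rows>= 3.988392688963606 turn [-0.0049 -0.0048 -0.    ] rows>= 0.04311173551224233 j [-0.24  0.02  1.42 -0.    1.71 -1.3 ]
```

View pics/s7.png

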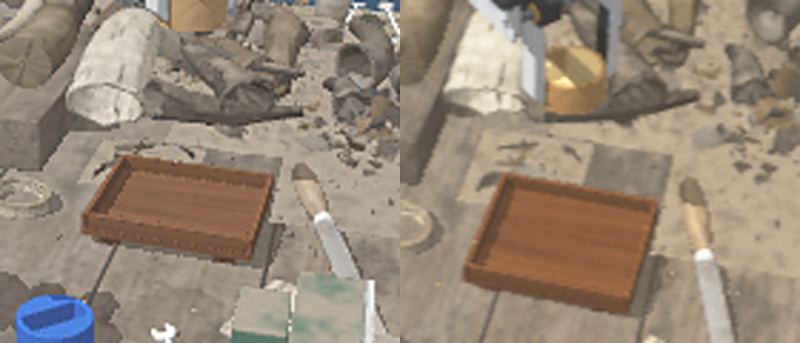

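```bash
python3 -c "
from h import *
c=robot.get_calibration('scene')
q=[plane(*ray(c,(290+x/2.857,110+y/2.857)),.032) for x,y in((100,175),(257,200),(228,296),(65,265))]
print(np.round(q,3).tolist(),np.mean(q,0))"
```

```text
[[0.608, -0.12, 0.032], [0.455, -0.161, 0.032], [0.425, -0.03, 0.032], [0.577, 0.007, 0.032]] [ 0.51624263 -0.07608495  0.032     ]
```

Call:
move_arm(motion=[-0.005,-0.005,0,0,0,0.2,0.5,0,0,0,0,0,0.3,0.5,0,0,0,0,0,0.3,0.5,0,0,0,0,0,0.3,0.5,0,0,0,0,0,0.3,0.5,0,0,0,0,0,0.2,0.5,0,0,0,0,0,0,0.5,0,0,0,0,0,0,0.5])

```text
time: 16.17
tool_pos: [0.5112, -0.0697, 0.0581]
ee_rot: [3.141, 0.001, 2.626]
wrist_force: [0.4, -0.6, -0.4]
width: 0.0625
finger_force: 30.0
```

Call:
move_arm(motion=[0,0,0,0,0,0.12,0.5,0,0,0,0,0,0.1,0.5,0,0,0,0,0,0.05,0.5,0,0,0,0,0,0.02,0.5,0,0,0,0,0,0,0.5])

```text
time: 16.58
tool_pos: [0.5123, -0.0698, 0.0289]
ee_rot: [3.141, 0.002, 2.626]
wrist_force: [-0.5, 0.4, -0.7]
width: 0.0624
finger_force: 30.0
```

Call:
move_arm(motion=[0,0,0,0,0,0.01,0.5,0,0,0,0,0,0.01,0.5,0,0,0,0,0,0,0.5])

```text
time: 16.83
tool_pos: [0.5129, -0.0699, 0.0276]
ee_rot: [3.141, 0.003, 2.626]
wrist_force: [0.3, 0.4, -1.3]
width: 0.0622
finger_force: 30.0
```

Call:
move_arm(motion=[0,0,0,0,0,0.01,0.5,0,0,0,0,0,0.01,0.5,0,0,0,0,0,0,0.5])

```text
time: 17.08
tool_pos: [0.5126, -0.0698, 0.0253]
ee_rot: [3.141, 0.002, 2.626]
wrist_force: [-0.5, -0.4, -0.4]
width: 0.0618
finger_force: 30.0
```

Call:
move_arm(motion=[0,0,0,0,0,0.01,0.5,0,0,0,0,0,0.01,0.5,0,0,0,0,0,0,0.5])

```text
time: 17.33
tool_pos: [0.5129, -0.0699, 0.0247]
ee_rot: [3.141, 0.003, 2.626]
wrist_force: [-3.2, 0.6, 4.6]
width: 0.0621
finger_force: 30.0
```

Call:
move_arm(motion=[0,0,0,0,0,0,0.85,0,0,0,0,0,0,0.85,0,0,0,0,0,0,0.85,0,0,0,0,0,0,0.85,0,0,0,0,0,-0.1,0.85,0,0,0,0,0,-0.2,0.85,0,0,0,0,0,-0.4,0.85,0,0,0,0,0,-0.4,0.85,0,0,0,0,0,-0.4,0.85,0,0,0,0,0,-0.3,0.85,0,0,0,0,0,0,0.85,0,0,0,0,0,0,0.85])

```text
time: 18.33
tool_pos: [0.5135, -0.0701, 0.2067]
ee_rot: [3.139, 0.009, 2.626]
wrist_force: [0.2, 0.6, -0.4]
width: 0.0798
finger_force: 0.0
```

```bash
python3 - <<'E'
from h import *
print(pose()[0])
for n in("scene","side"):
    c=robot.get_calibration(n);i=robot.snapshot(n)
    h=cv2.cvtColor(i,cv2.COLOR_RGB2HSV);m=cv2.inRange(h,(14,70,120),(28,255,255))
    x,y=proj(c,np.array([.513,-.07,.046])).astype(int);k=np.zeros_like(m);k[y-22:y+22,x-25:x+25]=m[y-22:y+22,x-25:x+25]
    s=max(cv2.findContours(k,0,2)[0],key=cv2.contourArea);mm=cv2.boundingRect(s);print(n,(x,y),mm,cv2.contourArea(s))
    u=(mm[0]+mm[2]/2,mm[1]+mm[3]/2);print(plane(*ray(c,u),.031))
    # predicted box of an upright drum at the grip spot
    t=np.linspace(0,6.28,60);q=np.array([proj(c,np.array([.513+.031*np.cos(w),-.07+.031*np.sin(w),z])) for w in t for z in(.016,.046)]);print("pred",q.min(0),q.max(0)-q.min(0))
E
```

```text
[ 0.5135154  -0.07011235  0.20672989]
scene (np.int64(346), np.int64(189)) (335, 182, 24, 23) 424.0
[ 0.51220289 -0.06967104  0.031     ]
pred [335.4141912  181.61284776] [22.9663293  23.62051347]
side (np.int64(353), np.int64(213)) (342, 209, 23, 20) 236.5
[ 0.51004434 -0.0642925   0.031     ]
pred [341.95350954 208.05222033] [23.12688445 20.15030584]
```

The drum's box in both views matches the one predicted for it standing upright in the tray, at about (0.512, -0.069). The gripper is clear of everything, so I am handing the job in.

```bash
python3 -c "
from bench import robot
print(robot.close_job())"
```

```text
the job is handed in; nothing more can be done
None
```

The worn drum is off the spindle and standing marked face up in the tray, the nut was left in line with the release direction, nothing lying about was touched, and the job was handed in at about 18.5 s; no verdict came back.

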